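# Fetch the wooden lifter out of the low display case

### The job

A serving board lies across the opening in the top of the low display case: take it off and stack it squarely on the two matching boards on the counter. Then bring the long wooden lifter out of the case through that opening, tilting it because it is longer than the opening, and finish while holding it still in the gripper over the case, all of it a few centimetres clear above the case's top. Do not disturb the bell, jar, mug, bowl or tin.

Things in the scene. Friction and masses are not known exactly. Their poses are not given: they have to be found in the camera images.
- case: Low display case fixed to the counter, black frame, dark steel floor, clear walls and top, 346 mm long (x), 246 wide (y). Origin: on the counter below the centre of the opening; x along its length, away from the robot; z up. Top: upper face z 75, underside 70; inner floor z 8. Inside x -195 to 135, y -115 to 115. Fixed buns (52 wide, 34 high) inside at x -155, -100, 103, y +-83. A loose bell stands on the top near x 100, y 80
- case_opening (a point): Centre of the serving opening in the case's top, level with the top's upper face (75 mm above the counter). The opening is 150 x 150 mm (case x and y from -75 to 75) with a black rim 10 mm wide, flush with the top
- lifter: Wooden lifter 240 mm long, about 0.12 kg, flat on the case's floor under the opening; blade end nearer the robot, under the top. Origin: middle of its length, on its flat underside; x to the handle end (at start 65 to 95 mm from the opening's centre), z up. Handle x -10 to 120, 24 wide, 24 high; blade x -120 to -8, 46 wide, 9 thick. Balance near x 11
- lifter_handle_end (a point): Centre of the lifter's handle end face (x 120, z 12 in the lifter's frame)
- lifter_blade_end (a point): Centre of the lifter's blade end edge (x -120, z 4.5 in the lifter's frame)
- board_over: The serving board lying across the case's opening on its rim: plain wooden slab 180 x 50 x 16 mm, loose, about 0.1 kg. Origin: centre of its underside; x along its 180 mm length, z up
- board_mid: Upper of the two identical boards (180 x 50 x 16 mm) already piled on the counter, left or right of the case. Origin: centre of its underside; x along its length
- board_low: Lower of those two boards, on the counter, same size and axes
- bell: Bystander, loose: the service bell on the case's top, steel dome 68 mm across, 48 mm high. Origin: centre of its underside
- jam_jar: Bystander, loose: jam jar, 64 mm across, 85 mm high. Origin: centre of its underside
- mug: Bystander, loose: white mug, 76 mm across plus handle, 85 mm high. Origin: centre of its underside
- sugar_bowl: Bystander, loose: blue bowl, 90 mm across, 50 mm high. Origin: centre of its underside
- tin: Bystander, loose: plain steel tin, 60 mm across, 60 mm high. Origin: centre of its underside

How it is judged (in metres and radians):
On the way, in this order (a step that is already met when the one before it is completed fails the run):
1. the board from the opening lies released and square on the other two (horizontal distance between board_over and board_mid below 0.012 m and angle between the x axis of board_over and the x axis of board_mid, either way round below 0.12 rad and z of board_over in the frame of board_mid between 0.012 and 0.02 m and horizontal distance between board_mid and board_low below 0.012 m and angle between the x axis of board_mid and the x axis of board_low, either way round below 0.12 rad and z of board_mid in the frame of board_low between 0.012 and 0.02 m and contact force between the fingers and board_over below 0.1 N and linear speed of board_over below 0.02 m/s and height (world z) of board_low below 0.005 m), for 0.3 s.
2. the lifter slopes through the opening, one end above the case's top and the other still below it (((height (world z) of lifter_handle_end above 0.085 m and height (world z) of lifter_blade_end below 0.068 m) or (height (world z) of lifter_blade_end above 0.085 m and height (world z) of lifter_handle_end below 0.068 m))), for 0.1 s.
At the end, for the whole second after the job is handed in: The three boards lie in one pile, each within 12 mm and 0.12 rad of the one below, released; the lifter is held still in the fingers, both of its ends at least 25 mm above the case's top, its middle within 200 mm horizontally of the opening's centre, touching neither case nor bell (all of step 1 and height (world z) of each of lifter_handle_end, lifter_blade_end above 0.1 m and contact force between the fingers and lifter above 1 N and contact force between lifter and case below 0.05 N and contact force between lifter and bell below 0.05 N and horizontal distance between lifter and case below 0.2 m and linear speed of lifter below 0.03 m/s and angular speed of lifter below 0.2 rad/s); the arm keeps its last pose, push and grip.
It fails at once if a bystander (bell, jar, mug, bowl, tin) is moved more than 30 mm (distance of any of bell, jam_jar, mug, sugar_bowl, tin from where it was at the start of the episode above 0.03 m).
It also fails if it takes over 58 s, if anything falls off the work surface, if the arm or the gripper's body presses on something with over 40 N, if the wrist force passes 120 N, or if a joint passes its speed limit or range.

### The arm

A 6-joint arm with a two-finger parallel gripper is mounted at the origin on the work surface. World frame = base frame: x ahead of the robot, y to its left, z up, the work surface at z = 0. Lengths are in mm, angles in rad, forces in N, time in s.
With the tool pointing down it reaches from about 250 to 775 mm from the base axis. Payload 4 kg.
Tool frame: the origin (TCP) lies at the very end of the fingers, on their centre line; the grasp point (between the pads) lies 19 mm behind it (grip_point_offset is the distance from the TCP to the grasp point, in mm); z points along the fingers, x is the direction in which the jaws open and shut, and the axes are right-handed (so a half turn about z gives the same grasp; the last joint's range is limited). The gripper opens to 85 mm and grips with 20 to 120 N. Pads are 22 mm wide; open, the fingers measure 114 mm over their backs; the gripper's body (76 mm by 85 mm) begins 54 mm behind the grasp point. The pads swing forward as they close: fully open they stand 13 mm farther back than shut.
Start: joints at [-1.327, 0.087, 1.371, -0, 1.684, -0.103], TCP at [186.937, -517.274, 231.341] pointing down, gripper open.
Joint ranges: [-3.1, 3.1], [-0.76, 2.03], [0.27, 2.55], [-1.08, 4.22], [0.17, 2.65], [-2.57, 2.57]. Speed limits (rad/s): [2.79, 2.79, 3.14, 3.14, 3.14, 3.14].

### API

Orientations are given as a unit quaternion [w, x, y, z].
In Python, from plant import read_state, grab_frame, sign_off, grip_point_offset gives the robot as it stands. The module is installed in compiled form; this text tells all that it offers.
- The arm moves only by the tool arm_command, never from a script. Its argument "targets" is a list of rows, each an object with "travel": the shift along the tool's x, y, z in units of 40 mm (1.0 is 40 mm), a list of three; "twist": the turn about the tool's z in units of 10 degrees (1.0 is 10 degrees); "hand": the opening, from -1 (shut) to 1 (fully open), so that 0 is half open. A call has 1 to 10 rows; each row is the pose to reach, as a shift and turn from the pose commanded when the call began, along the tool's axes at that moment; what a row does not reach only later rows make up. A row lasts 1/8 s, in which the tool goes at most 62.5 mm and 10.7 degrees, less where a joint would pass 70% of its speed; a pose out of reach is approached as far as the arm can. A call with a gripper value outside its range is refused whole. The fingers move at their own pace and stop on an object; "grip_force" is the grip in N (left out, the last holds). Time passes only in rows, so rows that repeat a pose let the fingers close. It gives the time, the measured TCP pose, the force and the opening at its end, in the units of the state.
- read_state(): the state, without advancing time (a new reading comes with each control period).
- grab_frame(name): name is "scene" or "top"; returns a dict with "pixels" (400x640x3 uint8, red, green, blue), "depth" (400x640 float32, mm along the optical axis (not along the pixel's ray), 0 where there is no reading), "mtx" (3x3 intrinsics, pixels), "cam_to_world" (4x4, takes a point from camera to world coordinates). Camera axes: x right, y down, z forward; pixel columns grow to the right and rows downward; lengths in mm; the calibration is good to about 2 mm. A picture is of the moment at which its call begins.
- sign_off(): hands the job in, once; it reports no verdict.
The state is a dict: "time": time; "q": joint angles; "joint_velocities": joint speeds; "tau": joint torques, N m; "eef_pos": TCP position; "tcp_rot": TCP orientation; "contact_force": force on the tool from outside, world axes, zero at the start; "moment": the same for the moment, N m; "opening": opening from 0.0 (shut) to 1.0 (fully open).
Only numpy, scipy, OpenCV 4.12 (cv2) and the standard library are available. Lean on these libraries where they do the work, as an engineer would, in place of code of your own. Each camera call takes 0.05 s, during which the arm holds its last target. There are 200 camera calls.

## Working session

There is one attempt and no reset: what is moved stays moved. The work goes in short steps, Python scripts to look and compute and a tool call to move; the robot and the scene stay as the last step left them, time stands still between calls to the robot, and variables do not carry over. Pictures are saved under pics/ and viewed, about 8 in all and at most 12, crops included, and the job is handed in when it is done.

Besides the shell and the picture viewer there is one more tool, called as name(argument=value, ...), one argument or row to a line, values as JSON. arm_command: Moves the arm, as the interface text tells. Its arguments: {"type":"object","properties":{"targets":{"type":"array"},"grip_force":{"type":"number"}},"required":["targets"]}

```bash
mkdir -p pics
cat > h.py <<'E'
import numpy as np, cv2
from plant import read_state, grab_frame, sign_off, grip_point_offset
def shot(cam,name):
    f=grab_frame(cam); cv2.imwrite(f'pics/{name}.png',f['pixels'][:,:,::-1]); np.savez(f'pics/{name}.npz',**f); return f
def ray(f,u,v,z):
    K=np.array(f['mtx']);T=np.array(f['cam_to_world'])
    d=T[:3,:3]@np.linalg.inv(K)@np.array([u,v,1.]);o=T[:3,3]
    return o+d*(z-o[2])/d[2]
def world(f):
    K=np.array(f['mtx']);T=np.array(f['cam_to_world']);D=f['depth']
    v,u=np.mgrid[:D.shape[0],:D.shape[1]]
    P=np.stack([(u-K[0,2])/K[0,0]*D,(v-K[1,2])/K[1,1]*D,D],-1)
    W=P@T[:3,:3].T+T[:3,3]; W[D==0]=np.nan; return W
E
python3 - <<'E'
from h import *
for c in('top','scene'):
    f=shot(c,c+'0'); print(c,np.array(f['mtx']).round(1).tolist(),np.array(f['cam_to_world']).round(3).tolist())
print(read_state(),grip_point_offset)
E
```

```text
top [[372.5, 0.0, 321.4], [0.0, 372.5, 200.1], [0.0, 0.0, 1.0]] [[0.027, -0.982, 0.189, 314.339], [-0.999, -0.033, -0.027, 12.925], [0.032, -0.188, -0.982, 997.08], [0.0, 0.0, 0.0, 1.0]]
scene [[496.5, 0.0, 333.0], [0.0, 496.5, 202.3], [0.0, 0.0, 1.0]] [[-0.493, 0.532, -0.688, 1357.234], [0.87, 0.286, -0.403, 531.564], [-0.018, -0.797, -0.604, 855.292], [0.0, 0.0, 0.0, 1.0]]
{'time': 0.1, 'q': array([-1.32711870e+00,  8.78969258e-02,  1.37214893e+00, -1.42099448e-05,
        1.68358849e+00, -1.03098669e-01]), 'joint_velocities': array([ 0.00052503, -0.00176515, -0.00512459, -0.00016964,  0.00248582,
        0.00114701]), 'tau': array([ 1.70219308e-03, -3.53016508e+01, -3.14218318e+01, -1.14773820e-04,
        7.94637424e-03, -5.14160490e-06]), 'eef_pos': array([ 186.8080837 , -516.81589725,  230.22428111]), 'tcp_rot': array([-6.64034785e-04,  8.18494009e-01, -5.74514156e-01, -7.75387983e-04]), 'contact_force': array([-0.21582855, -0.14858607, -0.3548889 ]), 'moment': array([-0.01506395, -0.00371665, -0.03064601]), 'opening': 1.0009473718378188} 18.700000000000003
```

View pics/top0.png

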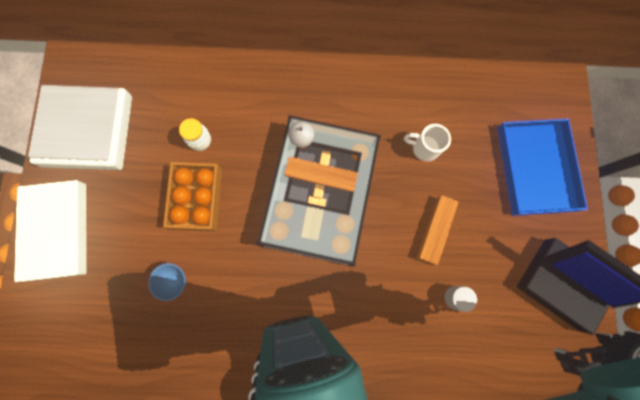

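View pics/scene0.png

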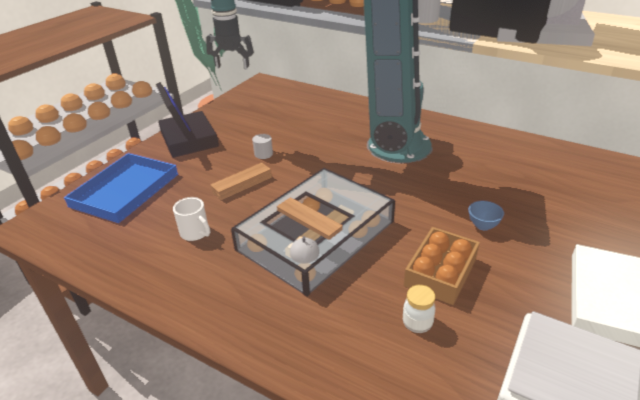

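The top view shows the board over the opening at (320,174), the lifter beneath it running from (326,158) to (312,225), the pile at (438,230) and the tin at (461,298). The mug is at (430,142) and the bell at (300,133). The scene view agrees.

```bash
cat >> h.py <<'E'
def rect(f,mask,z,name):
    n,l,s,c=cv2.connectedComponentsWithStats(mask.astype(np.uint8)); k=1+s[1:,4].argmax()
    v,u=np.where(l==k)
    P=np.array([ray(f,a,b,z)[:2] for a,b in zip(u,v)]).astype(np.float32)
    (c0,wh,_)=cv2.minAreaRect(P); B=cv2.boxPoints(cv2.minAreaRect(P)); e=[B[1]-B[0],B[2]-B[1]]; e=max(e,key=np.linalg.norm)
    a=np.degrees(np.arctan2(e[1],e[0])); print(name,len(u),'c',np.round(c0,1),'wh',np.round(wh,1),'ang',round(a%180,1),'px',u.min(),u.max(),v.min(),v.max()); return c0,a
E
python3 - <<'E'
from h import *
f=dict(np.load('pics/top0.npz')); W=world(f); hsv=cv2.cvtColor(f['pixels'],cv2.COLOR_RGB2HSV)
def win(m,u0,u1,v0,v1):
    o=np.zeros_like(m);o[v0:v1,u0:u1]=m[v0:v1,u0:u1];return o
for u,v in[(320,174),(438,230),(325,160),(317,197),(312,222),(300,160),(345,230),(440,228),(270,180),(461,298)]:
    print(u,v,W[v,u].round(0),hsv[v,u])
z=W[:,:,2]
rect(f,win((z>82)&(z<100),270,375,150,200),91,'over')
rect(f,win((z>24)&(z<45),405,470,190,270),32,'mid')
rect(f,win((z>55)&(z<90),245,390,110,270),75,'case')
wood=(hsv[:,:,1]>60)&(hsv[:,:,2]>120)&(hsv[:,:,0]<30)
rect(f,win((z<50)&wood,295,345,150,215),32,'handle')
# dark frame
dark=(hsv[:,:,2]<70)
rect(f,win(dark,250,385,112,270),75,'frame')
E
```

```text
320 174 [557.  -6.  87.] [ 14 169 228]
438 230 [ 431. -322.   32.] [ 14 176 229]
325 160 [612. -20.  29.] [ 24 115 254]
317 197 [509.  -1.  30.] [ 18 134 239]
312 222 [436.  10.  73.] [ 22  62 231]
300 160 [590.  45.  92.] [ 14 162 228]
345 230 [418. -73.  76.] [ 17  80 219]
440 228 [ 436. -327.   32.] [ 14 179 229]
270 180 [559. 129.  -4.] [ 11 144 101]
461 298 [ 260. -364.   59.] [ 20  19 246]
over 1407 c [555.4  -8.4] wh [179.2  51.5] ang 78.4 px 285 357 157 191
mid 1317 c [ 432.7 -323. ] wh [ 51.4 179.8] ang 159.7 px 419 457 196 264
case 9760 c [523.7  -8.5] wh [248.2 347.9] ang 169.3 px 256 380 115 266
handle 294 c [515.3  -3.6] wh [52.5 53.8] ang 167.6 px 307 326 184 206
frame 1 c [675.   85.4] wh [0. 0.] ang 0.0 px 286 286 130 130
```

```bash
python3 -c "
import cv2
i=cv2.imread('pics/top0.png')[110:270,250:470];cv2.imwrite('pics/c0.png',cv2.resize(i,None,fx=3.6,fy=3.6,interpolation=cv2.INTER_CUBIC))"
```

```text
(no output)
```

View pics/c0.png

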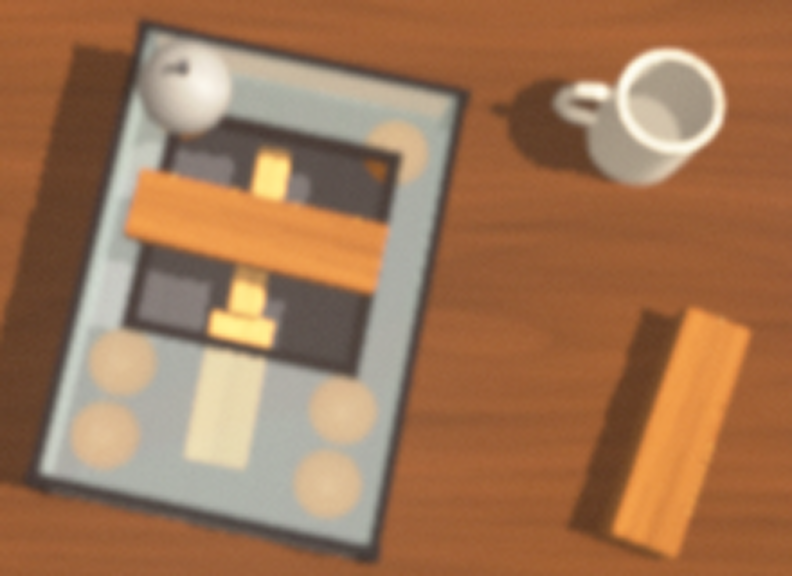

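```bash
cat >> h.py <<'E'
from scipy.spatial.transform import Rotation as R
OC=np.array([553.2,-14.1]); CA=np.radians(-10.7)
def tocase(p):
    d=np.asarray(p)[:2]-OC; return np.round([d@[np.cos(CA),np.sin(CA)],d@[-np.sin(CA),np.cos(CA)]],1)
def fromcase(x,y): return OC+np.array([x*np.cos(CA)-y*np.sin(CA),x*np.sin(CA)+y*np.cos(CA)])
def plan(x,y,z,ang):
    s=read_state(); q=s['tcp_rot']; r=R.from_quat([q[1],q[2],q[3],q[0]]).as_matrix()
    a=np.degrees(np.arctan2(r[1,0],r[0,0])); t=(r.T@(np.array([x,y,z])-s['eef_pos']))/40
    tw=-((ang-a+90)%180-90)/10
    print('at',s['eef_pos'].round(1),'xang',round(a,1),'t',round(s['time'],2),'F',s['contact_force'].round(1),'open',round(s['opening'],3),'\n travel',t.round(3),'twist',round(tw,2),'or',round(tw-18*np.sign(tw),2),'q6',s['q'][5].round(2))
E
python3 - <<'E'
from h import *
f=dict(np.load('pics/top0.npz'))
for n,u,v,z in[('hend',325.8,152,32),('shA',307.8,205.8,17),('shB',326.4,207.2,17),('bA',301.4,237.8,17),('bB',318.6,240,17),
 ('openFR',250+400/3.6,110+155/3.6,75),('openNL',250+125/3.6,110+328/3.6,75),('openNR',250+357/3.6,110+376/3.6,75),('bell',250+190/3.6,110+90/3.6,95)]:
    p=ray(f,u,v,z); print(n,p.round(0),tocase(p))
print('over',tocase((555.4,-8.4)))
plan(555.4,-8.4,140,-11.6)
E
```

```text
hend [633. -21.  32.] [80.1  7.6]
shA [487.  22.  17.] [-72.3  23.3]
shB [484. -28.  17.] [-65.1 -26. ]
bA [401.  36.  17.] [-159.1   21. ]
bB [396.  -9.  17.] [-155.1  -24.3]
openFR [ 620. -112.   75.] [ 83.5 -83.5]
openNL [486.  80.  75.] [-83.2  80.1]
openNR [458. -83.  75.] [-81.  -85.2]
bell [655.  41.  95.] [90.3 72.7]
over [1.1 6. ]
at [ 186.8 -516.8  230.2] xang -70.1 t 0.1 F [-0.2 -0.1 -0.4] open 1.001 
 travel [ -8.817 -12.986   2.276] twist -5.85 or 12.15 q6 -0.1
```

arm_command(
  targets=[
    {"travel":[-1.2,-1.7,0.2],"twist":-0.8,"hand":1},
    {"travel":[-2.4,-3.5,0.4],"twist":-1.7,"hand":1},
    {"travel":[-3.6,-5.3,0.6],"twist":-2.5,"hand":1},
    {"travel":[-4.8,-7.1,0.8],"twist":-3.3,"hand":1},
    {"travel":[-6.0,-8.9,1.0],"twist":-4.1,"hand":1},
    {"travel":[-7.2,-10.7,1.2],"twist":-4.9,"hand":1},
    {"travel":[-8.3,-12.2,1.4],"twist":-5.6,"hand":1},
    {"travel":[-8.82,-12.99,1.5],"twist":-5.85,"hand":1},
    {"travel":[-8.82,-12.99,1.5],"twist":-5.85,"hand":1},
    {"travel":[-8.82,-12.99,1.5],"twist":-5.85,"hand":1},
  ],
)

```text
time: 1.35
eef_pos: [552.9, -11.8, 171.2]
tcp_rot: [0.0, 0.995, -0.101, -0.0]
contact_force: [0.9, -1.1, -0.0]
opening: 1.001
```

```bash
python3 -c "
from h import *
plan(555.4,-8.4,66,-11.6)"
```

```text
at [552.9 -11.8 171.2] xang -11.6 t 1.35 F [ 0.9 -1.1 -0. ] open 1.001 
 travel [ 0.045 -0.096  2.631] twist -0.0 or 18.0 q6 0.08
```

arm_command(
  targets=[
    {"travel":[0,0,0.7],"twist":0,"hand":1},
    {"travel":[0,0,1.4],"twist":0,"hand":1},
    {"travel":[0,0,1.6],"twist":0,"hand":1},
    {"travel":[0,0,1.6],"twist":0,"hand":1},
  ],
)

```text
time: 1.85
eef_pos: [551.9, -13.8, 107.5]
tcp_rot: [0.0, 0.995, -0.101, -0.001]
contact_force: [0.1, 0.3, 0.4]
opening: 0.997
```

```bash
python3 -c "
from h import *
plan(555.4,-8.4,66,-11.6)"
```

```text
at [551.9 -13.8 107.5] xang -11.6 t 1.85 F [0.1 0.3 0.4] open 0.997 
 travel [ 0.061 -0.15   1.036] twist -0.0 or 18.0 q6 0.08
```

arm_command(
  targets=[
    {"travel":[0.06,-0.15,0.4],"twist":0,"hand":1},
    {"travel":[0.06,-0.15,1.04],"twist":0,"hand":1},
    {"travel":[0.06,-0.15,1.04],"twist":0,"hand":1},
    {"travel":[0.06,-0.15,1.04],"twist":0,"hand":0.4},
    {"travel":[0.06,-0.15,1.04],"twist":0,"hand":0},
    {"travel":[0.06,-0.15,1.04],"twist":0,"hand":-0.5},
    {"travel":[0.06,-0.15,1.04],"twist":0,"hand":-0.5},
    {"travel":[0.06,-0.15,1.04],"twist":0,"hand":-0.5},
  ],
  grip_force=30,
)

```text
time: 2.85
eef_pos: [557.0, -8.4, 67.9]
tcp_rot: [0.0, 0.995, -0.101, 0.002]
contact_force: [1.1, 0.5, 4.7]
opening: 0.574
```

```bash
python3 -c "
from h import *
plan(555.4,-8.4,150,-11.6)
plan(432.7,-323,120,69.7)"
```

```text
at [557.   -8.4  67.9] xang -11.6 t 2.85 F [1.1 0.5 4.7] open 0.574 
 travel [-0.032  0.007 -2.052] twist -0.0 or 18.0 q6 0.09
at [557.   -8.4  67.9] xang -11.6 t 2.85 F [1.1 0.5 4.7] open 0.574 
 travel [-1.453  8.329 -1.308] twist -8.13 or 9.87 q6 0.09
```

arm_command(
  targets=[
    {"travel":[0,0,-0.5],"twist":0,"hand":-0.5},
    {"travel":[0,0,-1.4],"twist":0,"hand":-0.5},
    {"travel":[0,0,-2.2],"twist":0,"hand":-0.5},
    {"travel":[0,0,-2.4],"twist":0,"hand":-0.5},
  ],
)

```text
time: 3.35
eef_pos: [556.7, -8.4, 164.3]
tcp_rot: [0.0, 0.995, -0.101, 0.002]
contact_force: [-0.7, -0.1, -1.4]
opening: 0.582
```

arm_command(
  targets=[
    {"travel":[-0.1,0.7,0],"twist":0.8,"hand":-0.5},
    {"travel":[-0.3,1.6,0],"twist":1.7,"hand":-0.5},
    {"travel":[-0.5,2.6,0],"twist":2.7,"hand":-0.5},
    {"travel":[-0.7,3.6,0],"twist":3.7,"hand":-0.5},
    {"travel":[-0.9,4.6,0],"twist":4.7,"hand":-0.5},
    {"travel":[-1.0,5.5,0],"twist":5.7,"hand":-0.5},
    {"travel":[-1.2,6.4,0],"twist":6.7,"hand":-0.5},
    {"travel":[-1.3,7.3,0],"twist":7.7,"hand":-0.5},
    {"travel":[-1.4,8.0,0],"twist":8.7,"hand":-0.5},
    {"travel":[-1.45,8.3,0],"twist":9.5,"hand":-0.5},
  ],
)

```text
time: 4.6
eef_pos: [430.5, -322.5, 159.9]
tcp_rot: [-0.001, -0.595, 0.804, 0.002]
contact_force: [0.1, 0.6, -1.3]
opening: 0.579
```

arm_command(
  targets=[
    {"travel":[0,0,0.2],"twist":0.37,"hand":-0.5},
    {"travel":[0,0,0.4],"twist":0.37,"hand":-0.5},
    {"travel":[0,0,0.5],"twist":0.37,"hand":-0.5},
    {"travel":[0,0,0.5],"twist":0.37,"hand":-0.5},
  ],
)

```text
time: 5.1
eef_pos: [431.8, -321.2, 141.4]
tcp_rot: [-0.0, -0.572, 0.821, 0.001]
contact_force: [0.0, -0.3, -1.0]
opening: 0.58
```

Run:
```python
from h import *
plan(432.7,-323,100,69.7)
for c in('top','scene'):
    f=shot(c,c+'1')
    if c=='top':
        W=world(f); m=np.zeros(W.shape[:2],bool); m[170:300,390:500]=1
        hsv=cv2.cvtColor(f['pixels'],cv2.COLOR_RGB2HSV)
    
a=np.load('pics/top1.npz')['pixels'][120:300,370:510,::-1]; b=np.load('pics/scene1.npz')['pixels'][100:260,150:320,::-1]
A=cv2.resize(a,(390,500)); B=cv2.resize(b,(410,500))
cv2.imwrite('pics/c1.png',np.hstack([A,B]))
```

```text
at [ 431.8 -321.2  141.4] xang -110.3 t 5.1 F [ 0.  -0.3 -1. ] open 0.58 
 travel [ 0.035 -0.039  1.034] twist 0.0 or -18.0 q6 1.18
```

View pics/c1.png

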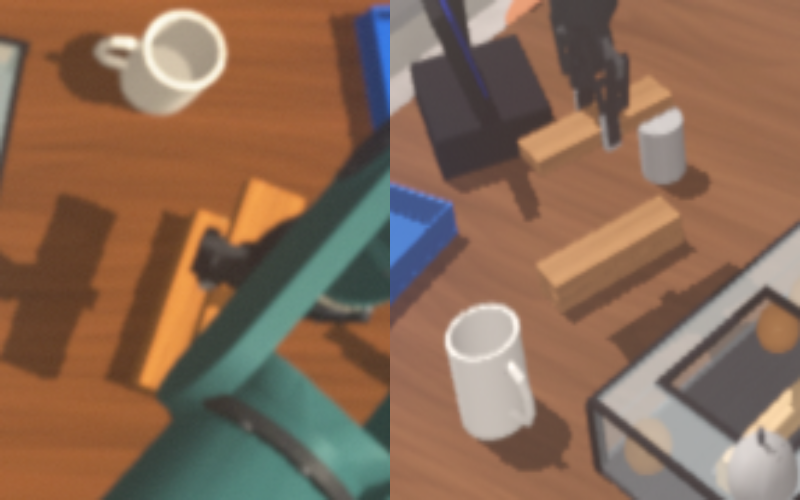

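The board is held level and parallel above the pile, and the pile is undisturbed. In the crop the held board is at (600,125) and the pile at (610,255). I'll compare both from the same camera.

Run:
```python
from h import *
f=dict(np.load('pics/scene1.npz')); W=world(f); hsv=cv2.cvtColor(f['pixels'],cv2.COLOR_RGB2HSV)
wood=(hsv[:,:,0]<22)&(hsv[:,:,1]>80)&(hsv[:,:,2]>100)
d=np.linalg.norm(W[:,:,:2]-[432,-322],axis=2)<110
for lo,hi,n in((140,175,'held'),(10,40,'pile')):
    m=wood&d&(W[:,:,2]>lo)&(W[:,:,2]<hi); P=W[m]; top=np.percentile(P[:,2],90)
    T=P[P[:,2]>top-5]; print(n,len(P),'top',top.round(1)); 
    e=np.array([np.cos(np.radians(159.7)),np.sin(np.radians(159.7))]); s=(P[:,:2]-[432.7,-323])@e; w=(P[:,:2]-[432.7,-323])@[-e[1],e[0]]
    print(' along',np.percentile(s,[0.5,99.5]).round(1),'mid',np.mean(np.percentile(s,[.5,99.5])).round(1),'across',np.percentile(w,[.5,50,99.5]).round(1), cv2.minAreaRect(T[:,:2].astype(np.float32)))
```

```text
held 688 top 165.1
 along [-93.2  86.1] mid -3.6 across [-31.1 -14.6  24.3] ((435.48895263671875, -322.2840270996094), (59.24904251098633, 180.2706756591797), 68.65314483642578)
pile 901 top 32.4
 along [-94.9  84.4] mid -5.2 across [-29.1 -12.8  27.3] ((437.5665283203125, -323.8592224121094), (60.73714828491211, 181.56005859375), 68.85535430908203)
```

arm_command(
  targets=[
    {"travel":[0.02,-0.06,0.6],"twist":0,"hand":-0.5},
    {"travel":[0.02,-0.06,1.4],"twist":0,"hand":-0.5},
    {"travel":[0.02,-0.06,2.1],"twist":0,"hand":-0.5},
    {"travel":[0.02,-0.06,2.5],"twist":0,"hand":-0.5},
    {"travel":[0.02,-0.06,2.6],"twist":0,"hand":-0.5},
    {"travel":[0.02,-0.06,2.6],"twist":0,"hand":-0.5},
    {"travel":[0.02,-0.06,2.6],"twist":0,"hand":-0.5},
  ],
)

```text
time: 6.08
eef_pos: [434.8, -324.1, 39.8]
tcp_rot: [0.0, -0.571, 0.821, -0.001]
contact_force: [0.3, -0.1, -1.0]
opening: 0.575
```

```bash
python3 -c "
from h import *
plan(433.9,-322.8,25,69.7)"
```

```text
at [ 434.8 -324.1   39.8] xang -110.3 t 6.08 F [ 0.3 -0.1 -1. ] open 0.575 
 travel [-0.022  0.034  0.37 ] twist -0.0 or 18.0 q6 1.18
```

arm_command(
  targets=[
    {"travel":[-0.02,0.03,0.1],"twist":0,"hand":-0.5},
    {"travel":[-0.02,0.03,0.25],"twist":0,"hand":-0.5},
    {"travel":[-0.02,0.03,0.35],"twist":0,"hand":-0.5},
    {"travel":[-0.02,0.03,0.35],"twist":0,"hand":-0.5},
    {"travel":[-0.02,0.03,0.35],"twist":0,"hand":-0.5},
  ],
)

```text
time: 6.7
eef_pos: [433.3, -323.9, 28.5]
tcp_rot: [-0.001, -0.571, 0.821, -0.002]
contact_force: [-7.0, 3.1, 17.0]
opening: 0.58
```

arm_command(
  targets=[
    {"travel":[0,0,-0.05],"twist":0,"hand":0},
    {"travel":[0,0,-0.05],"twist":0,"hand":0.4},
    {"travel":[0,0,-0.05],"twist":0,"hand":0.7},
    {"travel":[0,0,-0.05],"twist":0,"hand":0.7},
    {"travel":[0,0,-0.6],"twist":0,"hand":0.7},
    {"travel":[0,0,-1.5],"twist":0,"hand":0.7},
    {"travel":[0,0,-2.6],"twist":0,"hand":0.7},
    {"travel":[0,0,-3.7],"twist":0,"hand":0.7},
    {"travel":[0,0,-4.0],"twist":0,"hand":0.7},
    {"travel":[0,0,-4.0],"twist":0,"hand":0.7},
  ],
)

```text
time: 7.95
eef_pos: [433.3, -322.3, 184.3]
tcp_rot: [0.0, -0.571, 0.821, -0.0]
contact_force: [0.6, 0.7, 0.2]
opening: 0.852
```

Run:
```python
from h import *
f=shot('scene','scene2'); g=shot('top','top2')
W=world(f); hsv=cv2.cvtColor(f['pixels'],cv2.COLOR_RGB2HSV)
d=np.linalg.norm(W[:,:,:2]-[432,-322],axis=2)<115
P=W[d&(W[:,:,2]>42)&(W[:,:,2]<56)&(hsv[:,:,1]>80)]; print(len(P),P[:,2].mean(), cv2.minAreaRect(P[:,:2].astype(np.float32)))
P=W[d&(W[:,:,2]>20)&(W[:,:,2]<42)&(hsv[:,:,1]>80)]; print(len(P))
a=g['pixels'][110:270,250:390,::-1]; b=f['pixels'][130:230,190:300,::-1]
cv2.imwrite('pics/c2.png',np.hstack([cv2.resize(a,(525,600),interpolation=cv2.INTER_CUBIC),cv2.resize(np.pad(b,((0,140),(0,0),(0,0))),(275,600))]))
plan(*fromcase(20,5),150,79.3)
```

```text
630 46.33196787121268 ((437.6923828125, -323.8597412109375), (59.38811492919922, 180.89669799804688), 70.34523010253906)
370
at [ 432.4 -321.5  182. ] xang -110.3 t 8.05 F [-1.1  0.3 -0. ] open 0.848 
 travel [-8.46  -0.636  0.809] twist -0.96 or 17.04 q6 1.18
```

View pics/c2.png

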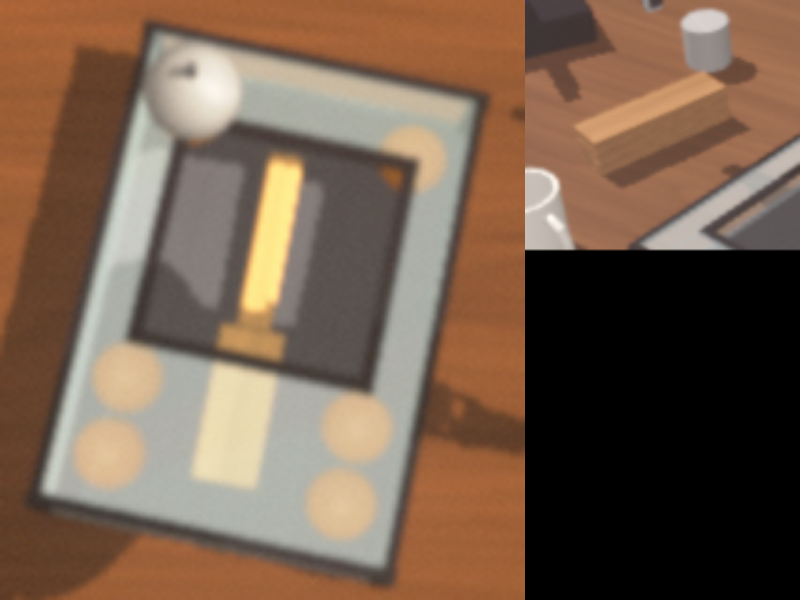

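The pile of three is square: its top centre matches the earlier pile top within 1 mm. The lifter handle runs from crop (286,155) to (258,315), with its far end at the rim.

Run:
```python
from h import *
f=dict(np.load('pics/top2.npz')); hsv=cv2.cvtColor(f['pixels'],cv2.COLOR_RGB2HSV); W=world(f)
m=(hsv[:,:,0]>14)&(hsv[:,:,0]<32)&(hsv[:,:,1]>60)&(hsv[:,:,2]>190); o=np.zeros_like(m); o[150:196,305:340]=m[150:196,305:340]
c,a=rect(f,o,32,'handle'); print(tocase(c),'case ang',a-np.degrees(CA))
bA,bB=ray(f,301.4,237.8,17),ray(f,318.6,240,17); bm=(bA+bB)/2
h=ray(f,326.3,151.5,32); d=h-bm; print('blade mid',tocase(bm),'hend',tocase(h),'len',np.linalg.norm(d[:2]),'ang',np.degrees(np.arctan2(d[1],d[0])))
print('handle z',np.nanmedian(W[o][:,2]))
u=d[:2]/np.linalg.norm(d[:2])
g=h[:2]-u*45; print('grip at 45 from end',g,tocase(g)); plan(*g,110,np.degrees(np.arctan2(d[1],d[0]))+90)
```

```text
handle 407 c [574.1 -13.2] wh [ 26.  118.8] ang 170.7 px 314 330 152 194
[20.3  4.8] case ang 1.4471275329589837
blade mid [-157.1   -1.6] hend [81.8  6.6] len 239.01716173807017 ang -8.725192605025258
handle z 30.2151564822816
grip at 45 from end [590.30007749 -15.9749784 ] [36.8  5. ]
at [ 432.4 -321.5  182. ] xang -110.3 t 8.05 F [-1.1  0.3 -0. ] open 0.848 
 travel [-8.53  -1.054  1.808] twist -1.16 or 16.84 q6 1.18
```

arm_command(
  targets=[
    {"travel":[-0.8,0,0],"twist":0,"hand":0.1},
    {"travel":[-2.0,0,0],"twist":-0.4,"hand":0.1},
    {"travel":[-3.4,-0.2,0],"twist":-0.8,"hand":0.1},
    {"travel":[-4.8,-0.3,0],"twist":-1.1,"hand":0.1},
    {"travel":[-6.2,-0.4,0],"twist":-1.1,"hand":0.1},
    {"travel":[-7.4,-0.5,0.2],"twist":-1.1,"hand":0.1},
    {"travel":[-8.2,-0.55,0.4],"twist":-1.1,"hand":0.1},
    {"travel":[-8.45,-0.6,0.6],"twist":-1.1,"hand":0.1},
    {"travel":[-8.45,-0.6,0.6],"twist":-1.1,"hand":0.1},
  ],
)

```text
time: 9.18
eef_pos: [571.9, -13.6, 157.6]
tcp_rot: [-0.002, -0.647, 0.762, 0.002]
contact_force: [-0.3, -0.8, 0.3]
opening: 0.551
```

```bash
python3 -c "
from h import *
plan(570.5,-12.9,45,80.9)"
```

```text
at [571.9 -13.6 157.6] xang -99.3 t 9.18 F [-0.3 -0.8  0.3] open 0.551 
 travel [-0.014  0.024  2.816] twist -0.02 or 17.98 q6 1.61
```

arm_command(
  targets=[
    {"travel":[0,0,0.7],"twist":0,"hand":0.1},
    {"travel":[0,0,1.6],"twist":0,"hand":0.1},
    {"travel":[0,0,2.5],"twist":0,"hand":0.1},
    {"travel":[0,0,2.8],"twist":0,"hand":0.1},
    {"travel":[0,0,2.8],"twist":0,"hand":0.1},
    {"travel":[0,0,2.8],"twist":0,"hand":0.1},
  ],
)

```text
time: 9.93
eef_pos: [574.4, -14.2, 50.3]
tcp_rot: [0.001, -0.647, 0.762, -0.001]
contact_force: [-0.4, 0.4, 0.6]
opening: 0.553
```

```bash
python3 -c "
from h import *
plan(570.5,-12.9,13,80.9)"
```

```text
at [574.4 -14.2  50.3] xang -99.4 t 9.93 F [-0.4  0.4  0.6] open 0.553 
 travel [-0.016  0.105  0.933] twist -0.03 or 17.97 q6 1.61
```

arm_command(
  targets=[
    {"travel":[0,0.08,0.4],"twist":0,"hand":0.1},
    {"travel":[0,0.08,0.75],"twist":0,"hand":0.1},
    {"travel":[0,0.08,0.9],"twist":0,"hand":0.1},
    {"travel":[0,0.08,0.9],"twist":0,"hand":0.1},
    {"travel":[0,0.08,0.9],"twist":0,"hand":0.1},
  ],
)

```text
time: 10.55
eef_pos: [570.3, -13.1, 12.5]
tcp_rot: [0.0, -0.647, 0.762, -0.0]
contact_force: [-0.7, 0.4, -0.1]
opening: 0.553
```

arm_command(
  targets=[
    {"travel":[0,0,0],"twist":0,"hand":-0.4},
    {"travel":[0,0,0],"twist":0,"hand":-0.9},
    {"travel":[0,0,0],"twist":0,"hand":-0.9},
    {"travel":[0,0,0],"twist":0,"hand":-0.9},
    {"travel":[0,0,0],"twist":0,"hand":-0.9},
  ],
  grip_force=30,
)

```text
time: 11.18
eef_pos: [570.6, -13.1, 13.1]
tcp_rot: [0.001, -0.647, 0.762, -0.001]
contact_force: [0.5, -0.2, 4.0]
opening: 0.272
```

arm_command(
  targets=[
    {"travel":[0,0,-0.08],"twist":0,"hand":-0.9},
    {"travel":[0,0.2,-0.08],"twist":0,"hand":-0.9},
    {"travel":[0,0.45,-0.08],"twist":0,"hand":-0.9},
    {"travel":[0,0.67,-0.08],"twist":0,"hand":-0.9},
    {"travel":[0,0.67,-0.08],"twist":0,"hand":-0.9},
    {"travel":[0,0.67,0],"twist":0,"hand":-0.9},
    {"travel":[0,0.67,0],"twist":0,"hand":-0.9},
  ],
)

```text
time: 12.05
eef_pos: [544.1, -8.8, 13.1]
tcp_rot: [0.0, -0.647, 0.762, -0.0]
contact_force: [-1.5, 0.5, 4.2]
opening: 0.272
```

arm_command(
  targets=[
    {"travel":[0,0,0],"twist":0,"hand":0},
    {"travel":[0,0,0],"twist":0,"hand":0.1},
    {"travel":[0,0,0],"twist":0,"hand":0.1},
    {"travel":[0,-0.25,-0.05],"twist":0,"hand":0.1},
    {"travel":[0,-0.5,-0.05],"twist":0,"hand":0.1},
    {"travel":[0,-0.5,0],"twist":0,"hand":0},
    {"travel":[0,-0.5,0],"twist":0,"hand":-0.9},
    {"travel":[0,-0.5,0],"twist":0,"hand":-0.9},
    {"travel":[0,-0.5,0],"twist":0,"hand":-0.9},
    {"travel":[0,-0.5,0],"twist":0,"hand":-0.9},
  ],
  grip_force=25,
)

```text
time: 13.3
eef_pos: [562.9, -11.9, 12.1]
tcp_rot: [-0.0, -0.647, 0.762, 0.0]
contact_force: [0.1, 0.8, -0.2]
opening: 0.279
```

Run:
```python
from h import *
f=shot('scene','scene3')
cv2.imwrite('pics/c3.png',cv2.resize(f['pixels'][150:300,215:415,::-1],(800,600),interpolation=cv2.INTER_CUBIC))
plan(*fromcase(10,5),60,80.9)
```

```text
at [562.9 -11.9  12.1] xang -99.3 t 13.35 F [-0.  -0.3 -1.9] open 0.273 
 travel [-0.026 -0.022 -1.198] twist -0.02 or 17.98 q6 1.61
```

View pics/c3.png

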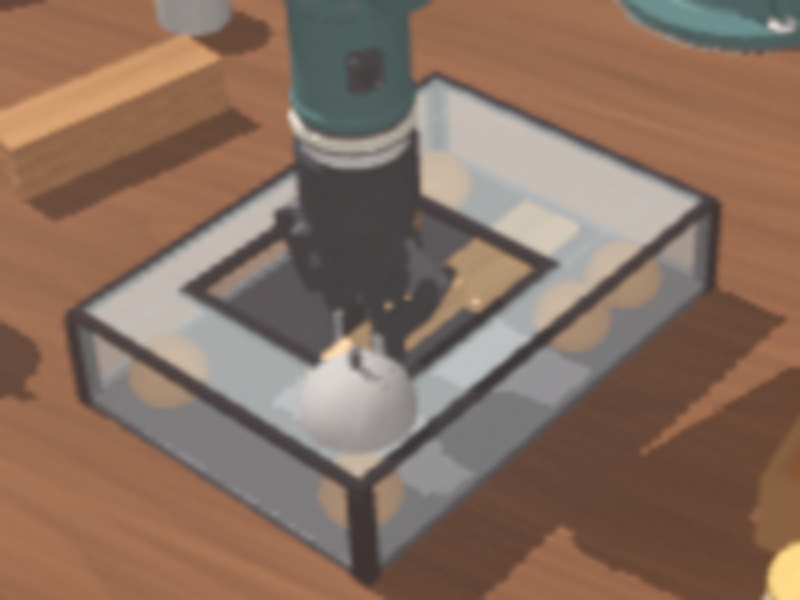

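The gripper holds the handle inside the opening. The handle end at (340,350) is clear of the far rim, and the bell is untouched.

arm_command(
  targets=[
    {"travel":[0,0,-0.15],"twist":0,"hand":-0.9},
    {"travel":[0,0,-0.4],"twist":0,"hand":-0.9},
    {"travel":[0,0,-0.7],"twist":0,"hand":-0.9},
    {"travel":[0,0,-1.0],"twist":0,"hand":-0.9},
    {"travel":[0,0,-1.3],"twist":0,"hand":-0.9},
    {"travel":[0,0,-1.6],"twist":0,"hand":-0.9},
    {"travel":[0,0,-1.9],"twist":0,"hand":-0.9},
    {"travel":[0,0,-1.9],"twist":0,"hand":-0.9},
  ],
  grip_force=25,
)

```text
time: 14.35
eef_pos: [564.2, -12.1, 89.8]
tcp_rot: [0.001, -0.647, 0.762, -0.001]
contact_force: [0.5, 0.4, -1.2]
opening: 0.275
```

Run:
```python
from h import *
f=shot('scene','scene4');g=shot('top','top4')
b=f['pixels'][150:300,215:415,::-1]; a=g['pixels'][110:270,250:390,::-1]
cv2.imwrite('pics/c4.png',np.hstack([cv2.resize(a,(300,343)),cv2.resize(b,(500,375),interpolation=cv2.INTER_CUBIC)[:343]]))
plan(*fromcase(10,5),120,80.9)
```

```text
at [563.6 -12.   88.8] xang -99.3 t 14.45 F [-0.9 -0.3 -1.3] open 0.271 
 travel [-0.026 -0.005 -0.781] twist -0.02 or 17.98 q6 1.61
```

View pics/c4.png

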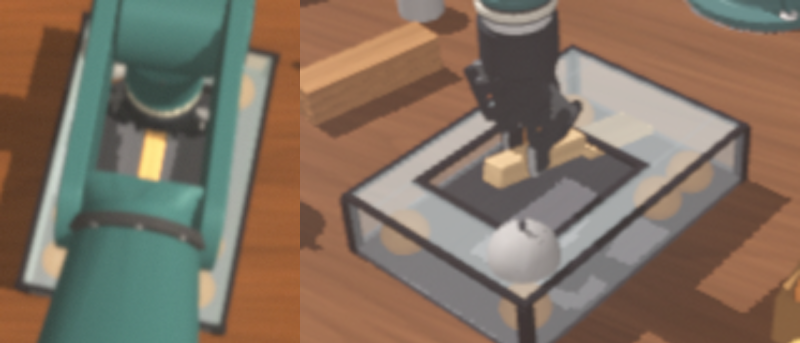

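The scene view shows the handle raised through the opening, with its end at (500,170), while the blade is still under the top. The tilt is going the right way.

arm_command(
  targets=[
    {"travel":[0,-0.05,-0.2],"twist":0,"hand":-0.9},
    {"travel":[0,-0.12,-0.5],"twist":0,"hand":-0.9},
    {"travel":[0,-0.2,-0.8],"twist":0,"hand":-0.9},
    {"travel":[0,-0.3,-1.1],"twist":0,"hand":-0.9},
    {"travel":[0,-0.4,-1.3],"twist":0,"hand":-0.9},
    {"travel":[0,-0.5,-1.5],"twist":0,"hand":-0.9},
    {"travel":[0,-0.5,-1.5],"twist":0,"hand":-0.9},
  ],
)

```text
time: 15.32
eef_pos: [584.0, -15.4, 149.5]
tcp_rot: [0.001, -0.647, 0.762, -0.001]
contact_force: [-0.2, -0.4, -2.2]
opening: 0.274
```

Run:
```python
from h import *
f=shot('scene','scene5')
b=f['pixels'][120:270,215:415,::-1]
cv2.imwrite('pics/c5.png',cv2.resize(b,(600,450),interpolation=cv2.INTER_CUBIC))
plan(*fromcase(60,5),200,80.9)
```

```text
at [583.5 -15.3 148.9] xang -99.3 t 15.38 F [ 0.8  0.  -1.5] open 0.274 
 travel [ 0.005 -0.752 -1.276] twist -0.02 or 17.98 q6 1.61
```

View pics/c5.png

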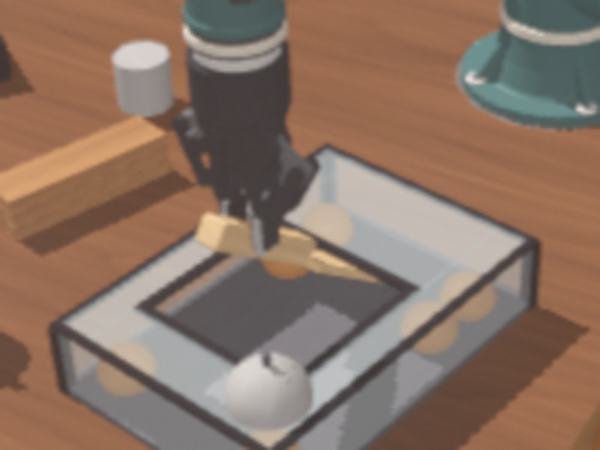

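The lifter slopes about 35–40° through the opening. Its handle end is up at (205,235) and the blade goes under the near rim at (385,280).

arm_command(
  targets=[
    {"travel":[0,-0.1,-0.25],"twist":0,"hand":-0.9},
    {"travel":[0,-0.25,-0.55],"twist":0,"hand":-0.9},
    {"travel":[0,-0.4,-0.9],"twist":0,"hand":-0.9},
    {"travel":[0,-0.6,-1.3],"twist":0,"hand":-0.9},
    {"travel":[0,-0.75,-1.7],"twist":0,"hand":-0.9},
    {"travel":[0,-0.75,-2.3],"twist":0,"hand":-0.9},
    {"travel":[0,-0.75,-2.8],"twist":0,"hand":-0.9},
    {"travel":[0,-0.75,-3.2],"twist":0,"hand":-0.9},
    {"travel":[0,-0.75,-3.2],"twist":0,"hand":-0.9},
    {"travel":[0,-0.75,-3.2],"twist":0,"hand":-0.9},
  ],
)

```text
time: 16.62
eef_pos: [612.3, -20.0, 275.5]
tcp_rot: [-0.0, -0.647, 0.762, 0.0]
contact_force: [-0.9, 0.5, -1.7]
opening: 0.276
```

Run:
```python
from h import *
f=shot('scene','scene6')
b=f['pixels'][40:270,200:420,::-1]
cv2.imwrite('pics/c6.png',cv2.resize(b,(574,600),interpolation=cv2.INTER_CUBIC))
W=world(f);hsv=cv2.cvtColor(f['pixels'],cv2.COLOR_RGB2HSV)
c=np.array([tocase(p) for p in W.reshape(-1,3)]).reshape(W.shape[:2]+(2,))
m=(hsv[:,:,1]>50)&(hsv[:,:,0]<30)&(hsv[:,:,2]>140)&(W[:,:,2]>95)&(abs(c[:,:,1]-4)<35)&(abs(c[:,:,0])<200)
n,l,s,_=cv2.connectedComponentsWithStats(m.astype(np.uint8));k=1+s[1:,4].argmax();m=l==k
print(m.sum(),'z',np.percentile(W[m][:,2],[0,1,99,100]),'x',np.percentile(c[m][:,0],[0,1,99,100]))
plan(*fromcase(60,5),270,80.9)
```

```text
560 z [141.59352305 148.88377947 323.43736852 324.54331694] x [-63.3   -56.587 108.8   109.9  ]
at [612.2 -20.  275. ] xang -99.3 t 16.68 F [ 1.   0.1 -2.4] open 0.277 
 travel [ 0.004 -0.024  0.126] twist -0.02 or 17.98 q6 1.61
```

View pics/c6.png

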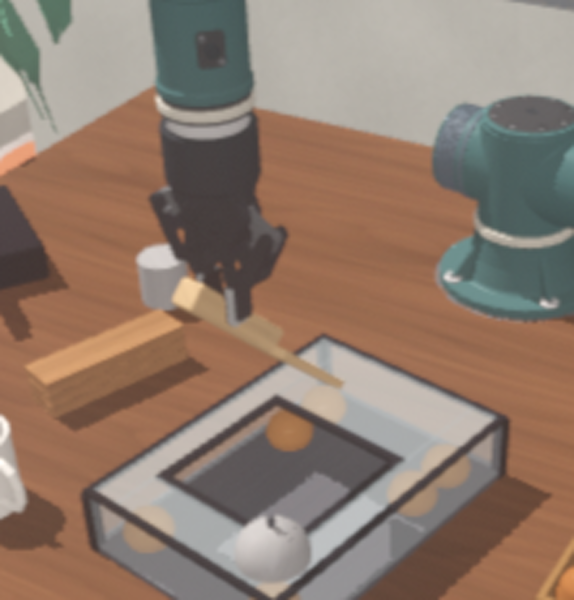

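The lifter is fully out. Its lowest point (blade end) is about z 140 mm, the handle end about 320, and the middle about 22 mm from the opening centre. I'll firm the grip, let it settle, and check that nothing else has moved.

arm_command(
  targets=[
    {"travel":[0,0,0],"twist":0,"hand":-0.9},
    {"travel":[0,0,0],"twist":0,"hand":-0.9},
    {"travel":[0,0,0],"twist":0,"hand":-0.9},
    {"travel":[0,0,0],"twist":0,"hand":-0.9},
    {"travel":[0,0,0],"twist":0,"hand":-0.9},
    {"travel":[0,0,0],"twist":0,"hand":-0.9},
    {"travel":[0,0,0],"twist":0,"hand":-0.9},
    {"travel":[0,0,0],"twist":0,"hand":-0.9},
    {"travel":[0,0,0],"twist":0,"hand":-0.9},
    {"travel":[0,0,0],"twist":0,"hand":-0.9},
  ],
  grip_force=45,
)

```text
time: 17.92
eef_pos: [612.6, -20.1, 276.3]
tcp_rot: [-0.0, -0.647, 0.762, -0.0]
contact_force: [-0.6, 0.3, -2.1]
opening: 0.267
```

Run:
```python
from h import *
def meas(f):
    W=world(f);hsv=cv2.cvtColor(f['pixels'],cv2.COLOR_RGB2HSV)
    c=W[:,:,:2]-OC; e=np.array([np.cos(CA),np.sin(CA)]);x=c@e;y=c@[-e[1],e[0]]
    m=(hsv[:,:,1]>50)&(hsv[:,:,0]<30)&(hsv[:,:,2]>140)&(W[:,:,2]>95)&(abs(y-4)<35)&(abs(x)<200)
    n,l,s,_=cv2.connectedComponentsWithStats(m.astype(np.uint8));m=l==1+s[1:,4].argmax()
    print('lifter z',np.percentile(W[m][:,2],[0,1,99]).round(1),'x',np.percentile(x[m],[1,99]).round(1))
    P=W[(np.linalg.norm(W[:,:,:2]-[432,-322],axis=2)<115)&(W[:,:,2]>42)&(W[:,:,2]<56)&(hsv[:,:,1]>80)]
    print('pile',P[:,2].mean().round(1),cv2.minAreaRect(P[:,:2].astype(np.float32)))
f=shot('scene','scene7'); meas(f); g=dict(np.load('pics/scene0.npz'))
for n,(u0,u1,v0,v1) in dict(bell=(280,325,232,268),jar=(400,440,285,332),mug=(172,212,198,240),bowl=(465,506,202,232),tin=(250,275,134,159)).items():
    print(n,'diff',cv2.absdiff(f['pixels'][v0:v1,u0:u1],g['pixels'][v0:v1,u0:u1]).mean().round(1))
s=read_state(); print(s['time'],s['eef_pos'],s['opening'],abs(s['joint_velocities']).max())
```

```text
lifter z [142.9 151.2 323.4] x [-57.7 109.1]
pile 46.3 ((439.01922607421875, -322.48944091796875), (57.1336784362793, 180.28594970703125), 69.89228820800781)
bell diff 5.1
jar diff 24.1
mug diff 0.4
bowl diff 10.9
tin diff 20.2
17.975 [612.59256487 -20.06154522 276.27878719] 0.27309666650506637 0.0011414023889766511
```

Run:
```python
from h import *
A=world(dict(np.load('pics/scene0.npz')));B=world(dict(np.load('pics/scene7.npz')))
for n,(u0,u1,v0,v1,lo,hi) in dict(bell=(280,325,225,272,80,130),jar=(390,450,275,340,12,95),mug=(165,220,190,245,12,95),bowl=(455,515,195,240,12,60),tin=(240,285,125,167,12,65)).items():
    r=[]
    for W in(A,B):
        w=W[v0:v1,u0:u1].reshape(-1,3);w=w[(w[:,2]>lo)&(w[:,2]<hi)];r.append((len(w),np.median(w,0).round(1).tolist()))
    print(n,r)
```

```text
bell [(675, [674.4, 51.6, 94.8]), (554, [679.0, 55.7, 98.6])]
jar [(1850, [668.3, 335.2, 51.4]), (1849, [668.5, 334.9, 51.6])]
mug [(1139, [680.6, -293.2, 57.1]), (1134, [680.8, -292.9, 57.6])]
bowl [(754, [264.4, 358.9, 35.6]), (755, [264.6, 358.9, 35.9])]
tin [(401, [278.8, -359.4, 44.6]), (438, [286.2, -353.6, 46.9])]
```

```bash
python3 -c "
from h import *
sign_off(); print(read_state()['time'])"
```

```text
the job is handed in; nothing more can be done
the job is handed in; nothing more can be done
```

I stacked the board on the other two and brought the lifter out of the case through the opening. I signed off at about 18 s with the lifter held still above the case. Sign-off gives no verdict, so this rests on my own measurements.

- **Lifter:** I first pulled it about 27 mm toward the robot, because its handle end was under the far rim. I then re-gripped it 44 mm from that end and lifted, so it tilted to about 45° as it came through. At the end its lowest point was about z 143 mm (68 mm above the case's top) and its handle end was at about 323 mm. Its middle was about 25 mm from the opening's centre. It was gripped at 45 N, and the arm's joint speeds were practically zero.
- **Pile:** the top centre matches the earlier pile top to within 1–2 mm and 1.5°, released. Its measured mean top height was 46 mm, where a full pile should read 48 mm.
- **Bystanders:** a plain image difference flagged the jar, bowl and tin. In depth the jar, mug and bowl had shifted less than 1 mm.
- **Bell and tin:** these read about 7 mm and 10 mm apart before and after. That is probably board pixels leaving or entering the measuring window, but I did not confirm it. Both are well below the 30 mm limit.

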